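# Slide the tube carriage to its reading stop

### The arm

A 7-joint arm with a two-finger parallel gripper is mounted at the origin on a cart in front of the work surface, level with it; the furniture and walls round the work are solid. World frame = base frame: x ahead of the robot, y to its left, z up, the work surface at z = 0. Lengths are in m, angles in rad, forces in N, time in s.
With the tool pointing down it reaches from about 0.425 to 0.825 m from the base axis. Payload 3.6 kg.
Tool frame: the origin (TCP) lies at the very end of the fingers, on their centre line; the grasp point (between the pads) lies r.tcp_to_grasp behind it (r.tcp_to_grasp is the distance from the TCP to the grasp point, in m); z points along the fingers, y is the line along which they close (so a half turn about z gives the same grasp; the last joint's range is limited). The gripper opens to 85 mm and grips with 20 to 120 N. Pads are 22 mm wide; open, the fingers measure 114 mm over their backs; the gripper's body (76 mm by 85 mm) begins 54 mm behind the grasp point. The pads swing forward as they close: fully open they stand 13 mm farther back than shut.
Start: joints at [1.073, 0.615, -0.013, 1.423, 0.008, 1.103, -0.04], TCP at [0.295, -0.579, 0.231] pointing down, gripper open.
Joint ranges: [-3.12, 3.12], [-0.3, 2.06], [-1.34, 1.32], [0.26, 2.42], [-1.36, 4.5], [0.01, 1.98], [-2.84, 2.84]. Speed limits (rad/s): [2.79, 2.79, 3.14, 3.14, 3.14, 3.14, 3.14].

### API

Orientations are given as a unit quaternion [x, y, z, w].
In Python, from cell import r gives the robot as it stands.
- The arm moves only by the tool step_arm, never from a script. Its argument "motion" is a list of rows, each a list of 3 entries, a list of its own where there are three numbers: the opening, from 0 (shut) to 1 (fully open), then the shift along the tool's x, y, z in cm, then the turn about the tool's z in degrees. In form: [[hand, [dx, dy, dz], yaw], ...]. A call has 1 to 5 rows; each row is the pose to reach, as a shift and turn from the pose commanded when the call began, along the tool's axes at that moment; what a row does not reach only later rows make up. A row lasts 1/8 s, in which the tool goes at most 62.5 mm and 10.7 degrees, less where a joint would pass 70% of its speed; a pose out of reach is approached as far as the arm can. A call with a gripper value outside its range is refused whole. The fingers move at their own pace and stop on an object; "force" is the grip in N (left out, the last holds). Time passes only in rows, so rows that repeat a pose let the fingers close. It gives the time, the measured TCP pose, the force, the opening and the grip force at its end, in the units of the state.
- r.observe(): the state, without advancing time (a new reading comes with each control period).
- r.read_camera(name): name is "scene" or "top"; returns the picture (420x560x3 uint8, red, green, blue); there is no depth.
- r.camera_model(name): a dict with "intrinsics" (3x3 intrinsics, pixels), "rvec" (rotation vector, rad) and "tvec" (3), from world to camera coordinates, as OpenCV has them. Camera axes: x right, y down, z forward; pixel columns grow to the right and rows downward; lengths in m; the calibration is good to about 2 mm. A picture is of the moment at which its call begins. camera_model takes no time and is no camera call.
- r.job_done(): hands the job in; it is judged then, once.
The state is a dict: "t": time; "joint_pos": joint angles; "qvel": joint speeds; "joint_efforts": joint torques, N m; "position": TCP position; "tcp_rot": TCP orientation; "contact_force": force on the tool from outside, world axes, zero at the start; "ft_torque": the same for the moment, N m; "width": opening from 0.0 (shut) to 1.0 (fully open); "grasp_force": force on a finger pad.
Only numpy, scipy, OpenCV 4.12 (cv2) and the standard library are available. Lean on these libraries where they do the work, as an engineer would, in place of code of your own. Each camera call takes 0.05 s, during which the arm holds its last target. There are 200 camera calls.

### The job

Bring the tube carriage to its reading position: press down the black brake plate in the middle of the carriage to free its brake and, keeping it pressed, push the carriage along the rail until it rests against the stop with the ball-topped post. Then let the plate come up again so that the brake holds. Never force the carriage along with the brake on, and leave the vials, the tip box and the mouse standing where they are.

Things in the scene. Friction and masses are not known exactly. Their poses are not given: they have to be found in the camera images.
- rail: Aluminium and steel slide rail, fixed flat on the table, 370 mm long, 64 mm wide, its top face 22 mm above the table. Origin: under its middle, on the table. Its y axis runs along the rail, x points away from the robot, across the rail, z up.
- carriage (a joint): Position of the carriage along the rail, in m, growing towards the rail's +y, 0 in the middle of the rail. The carriage does not move while its brake is on (it holds against about 25 N); with the plate pressed it slides with a drag of 1 to 2 N.
- carriage_mid (a point): Point midway along the carriage, on its axis, 22 mm above the table. The carriage is an aluminium sledge 90 mm long along the rail (ends 45 mm from this point), 56 mm wide, with a raised bar 18 mm thick, 52 mm high above the table, at each end. On its far side (rail's +x) a white holder with a strip of clear tubes reaches 72 mm from the axis, about 45 mm above the table.
- brake_plate (a joint): How far the brake plate is pressed down, in m: 0 released (brake on), 0.006 fully down. A spring holds it up: about 6 N starts it, 10 N brings it fully down. Pressed by 1 mm or more the brake is free; it comes up by itself.
- plate_top (a point): Centre of the top of the black brake plate (42 mm along the rail's x, 51 mm along its y) in the middle of the carriage. Released it is 42 mm above the table, 10 mm below the tops of the carriage's end bars. These stand 54 mm apart (inner faces): shut fingertips fit between them and can push on either bar.
- ball_stop: Reading stop: fixed grey clamp block on the rail, 20 mm long along it, 18 mm high above its top face, with a steel post ending in a 22 mm ball, its top 78 mm above the table. It may be at either end of the rail. Origin on the rail's axis at its top face, midway along the block; the carriage rests against it when carriage_mid is 55 mm from this origin.
- plain_stop: The other stop, the same grey block without a post, fixed, at the other end of the rail. Origin as for the ball stop.
- vial_1: Loose brown vial with white cap, 24 mm wide, 52 mm high, standing on the robot's side of the rail. Origin: centre of its underside.
- vial_3: Loose brown vial with blue cap, 21 mm wide, 46 mm high, standing on the robot's side of the rail. Origin: centre of its underside.
- tip_box: Loose purple box of orange pipette tips, 118x89x38 mm, left of the rail. Origin: centre of its underside.
- mouse: Loose black computer mouse, 106x61x38 mm, right of the rail. Origin: centre of its underside.

How it is judged:
By the outcome, as a careful person would: the job done as asked, in the order asked, and still so for the second after the job is handed in, with the robot touching nothing.
It also fails if it takes over 35 s, if anything falls off the work surface, if the arm or the gripper's body presses on something with over 40 N, if the wrist force passes 120 N, or if a joint passes its speed limit or range.

## Working session

There is one attempt and no reset: what is moved stays moved. The work goes in short steps, Python scripts to look and compute and a tool call to move; the robot and the scene stay as the last step left them, time stands still between calls to the robot, and variables do not carry over. Pictures are saved under pics/ and viewed, at most 10 in all, crops included, and the job is handed in when it is done.

Besides the shell and the picture viewer there is one more tool, called after ">>>" by a JSON object that holds its "method" and its "body". step_arm: Moves the arm, as the interface text tells. Its arguments: {"type":"object","properties":{"motion":{"type":"array"},"force":{"type":"number"}},"required":["motion"]}

```bash
mkdir -p pics; ls
python3 - <<'E'
from cell import r
import cv2
for n in("scene","top"):
    cv2.imwrite(f"pics/{n}0.png",cv2.cvtColor(r.read_camera(n),cv2.COLOR_RGB2BGR))
    m=r.camera_model(n);print(n,m)
o=r.observe();print(o["t"],o["position"],o["tcp_rot"],o["contact_force"],r.tcp_to_grasp)
E
```

```text
pics
scene {'intrinsics': array([[448.12706902,   0.        , 278.24892577],
       [  0.        , 448.12706902, 212.27254657],
       [  0.        ,   0.        ,   1.        ]]), 'rvec': array([ 1.25960027, -2.38397209,  0.82463053]), 'tvec': array([0.35309693, 0.31297393, 0.80630464])}
top {'intrinsics': array([[397.29526923,   0.        , 277.82374482],
       [  0.        , 397.29526923, 208.62509419],
       [  0.        ,   0.        ,   1.        ]]), 'rvec': array([ 2.12219348, -2.15403889,  0.16002164]), 'tvec': array([0.09541992, 0.52576228, 1.02915713])}
0.1 [ 0.2945305  -0.57866547  0.23024752] [ 9.72414796e-01  2.33255448e-01 -2.77566494e-04 -1.13290278e-03] [-0.07711714 -0.29566283  0.16987863] 0.0187
```

View pics/scene0.png

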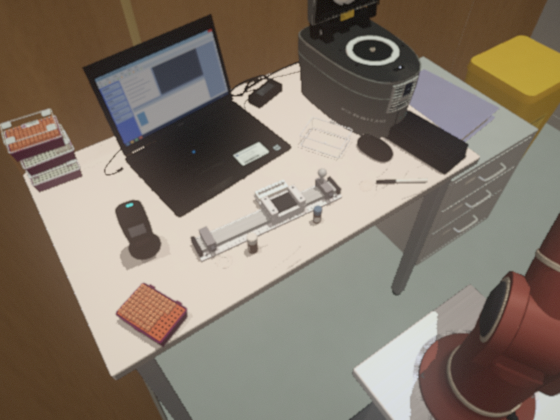

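View pics/top0.png

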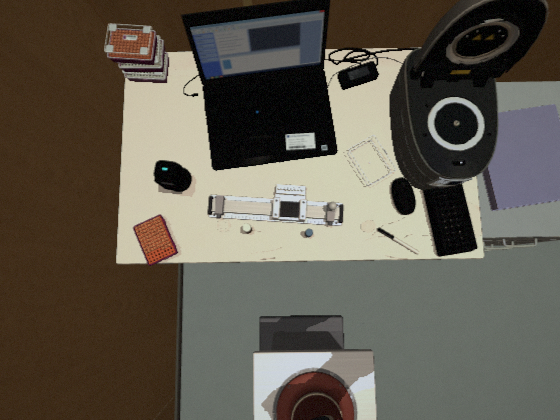

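The top view shows the rail from (208,205) to (343,213), the black plate near (290,209), and the ball stop at the right end near (333,208). The vials are at (246,229) and (308,233). I'll measure these more closely.

```bash
cat > h.py <<'E'
import cv2,numpy as np
from cell import r
def ray(n,px,z):
    m=r.camera_model(n);R=cv2.Rodrigues(m["rvec"])[0];c=-R.T@m["tvec"]
    d=R.T@np.linalg.inv(m["intrinsics"])@np.array([*px,1.]);return c+d*(z-c[2])/d[2]
def proj(n,p):
    m=r.camera_model(n);return cv2.projectPoints(np.array([p],float),m["rvec"],m["tvec"],m["intrinsics"],None)[0].ravel()
def plate(n,im,box,z,thr=70):
    x0,y0,x1,y1=box;g=im[y0:y1,x0:x1].max(2)
    k,l,s,c=cv2.connectedComponentsWithStats((g<thr).astype(np.uint8))
    return [(s[i,4],s[i,:4]+[x0,y0,0,0],c[i]+[x0,y0],ray(n,c[i]+[x0,y0],z).round(4)) for i in range(1,k) if s[i,4]>25]
E
python3 - <<'E'
from h import *
t=cv2.imread("pics/top0.png");s=cv2.imread("pics/scene0.png")
for q in plate("top",t,(272,195,310,222),.042):print(q)
for q in plate("scene",s,(262,185,306,218),.042):print(q)
a=cv2.resize(t[175:245,200:355],None,fx=5,fy=5,interpolation=cv2.INTER_CUBIC)
cv2.imwrite("pics/topc.png",a)
E
```

```text
(np.int32(273), array([280, 202,  19,  15]), array([289.03663004, 209.2014652 ]), array([0.525 , 0.0574, 0.042 ]))
```

View pics/topc.png

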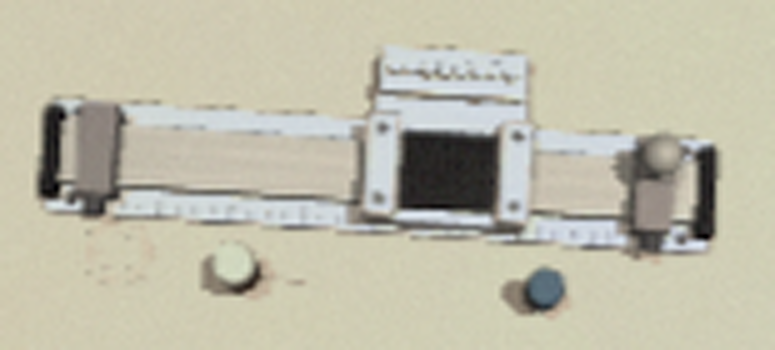

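Run:
```python
from h import *
P=lambda u,v,z:ray("top",(200+u/5-.4,175+v/5-.4),z).round(4)
for n,u,v,z in[("railTL",52,100,.022),("railBL",45,210,.022),("railTR",716,142,.022),("railBR",708,250,.022),("plain",99,148,.04),("ballblk",655,190,.04),("ball",661,155,.067),("barL",379,165,.052),("barR",515,174,.052),("plate",448,170,.042),("v1",237,267,.052),("v3",546,288,.046)]:print(n,P(u,v,z))
s=cv2.imread("pics/scene0.png")
g=s[150:265,185:350];cv2.imwrite("pics/sc.png",cv2.resize(g,None,fx=4.8,fy=4.8,interpolation=cv2.INTER_CUBIC))
for q in plate("scene",s,(262,185,306,218),.042,100):print(q)
```

```text
railTL [0.5722 0.2744 0.022 ]
railBL [0.5109 0.2775 0.022 ]
railTR [ 0.543  -0.0909  0.022 ]
railBR [ 0.4834 -0.0842  0.022 ]
plain [0.5419 0.2454 0.04  ]
ballblk [ 0.5143 -0.0542  0.04  ]
ball [ 0.5289 -0.0545  0.067 ]
barL [0.5283 0.094  0.052 ]
barR [0.5223 0.0216 0.052 ]
plate [0.5266 0.057  0.042 ]
v1 [0.4748 0.1699 0.052 ]
v3 [0.4617 0.0062 0.046 ]
(np.int32(255), array([272, 193,  24,  19]), array([283.85098039, 201.93333333]), array([0.5221, 0.0573, 0.042 ]))
```

View pics/sc.png

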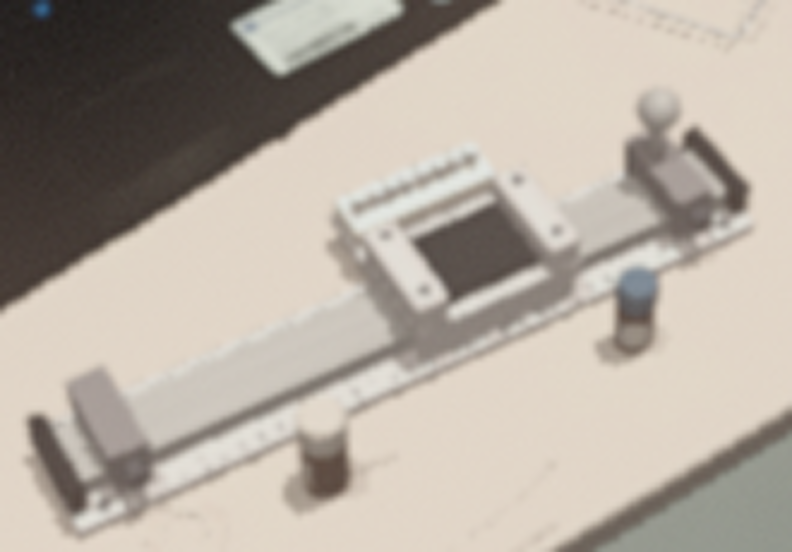

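The scene view agrees: the ball-topped post is at the right end (−y), the plate is near full-frame pixel (284,202), and nothing stands between carriage and ball stop. The plate is at about (0.524, 0.057). The rail's y axis is (0.078, 0.997). The expected travel is about 56 mm towards −y. I'm moving over with the fingers shut.

>>> {"method": "step_arm", "body": {"motion": [[0,[4.4,-4.1,0],6.3],[0,[8.8,-8.2,0],12.6],[0,[13.2,-12.3,0],18.9],[0,[17.6,-16.4,0],25.2],[0,[22.0,-20.5,0],31.5]], "force": 60}}

```text
t: 0.72
position: [0.3983, -0.2947, 0.2311]
tcp_rot: [0.999, -0.041, -0.0, -0.0]
contact_force: [1.4, 0.7, 0.4]
width: -0.002
grasp_force: 0.0
```

>>> {"method": "step_arm", "body": {"motion": [[0,[1.6,-5.8,1],0],[0,[3.2,-11.6,2],0],[0,[4.8,-17.4,3],0],[0,[6.4,-23.2,4],0],[0,[8.0,-29.0,5],0]]}}

```text
t: 1.35
position: [0.5009, -0.0122, 0.1809]
tcp_rot: [0.999, -0.04, -0.0, 0.0]
contact_force: [0.5, -0.4, -1.0]
width: 0.0
grasp_force: 0.0
```

>>> {"method": "step_arm", "body": {"motion": [[0,[0.8,-3.6,3],0],[0,[1.7,-7.2,6],0],[0,[1.7,-7.2,9],0],[0,[1.7,-7.2,10],0],[0,[1.7,-7.2,10],0]]}}

```text
t: 1.98
position: [0.5228, 0.0557, 0.0811]
tcp_rot: [0.999, -0.04, -0.001, 0.0]
contact_force: [1.0, -0.9, -0.2]
width: -0.002
grasp_force: 0.0
```

Run:
```python
from h import *
o=r.observe();p=o["position"];print(p,proj("top",p),proj("scene",p),proj("scene",[.5245,.057,.042]))
a=cv2.cvtColor(r.read_camera("scene"),cv2.COLOR_RGB2BGR)[130:270,210:370]
b=cv2.cvtColor(r.read_camera("top"),cv2.COLOR_RGB2BGR)[140:280,210:370]
cv2.imwrite("pics/close.png",np.hstack([cv2.resize(q,(400,350),interpolation=cv2.INTER_CUBIC) for q in(a,b)]))
```

```text
[0.52282678 0.05565056 0.08105623] [290.05700816 207.69917085] [284.22761948 190.14511412] [283.37328241 201.21508058]
```

View pics/close.png

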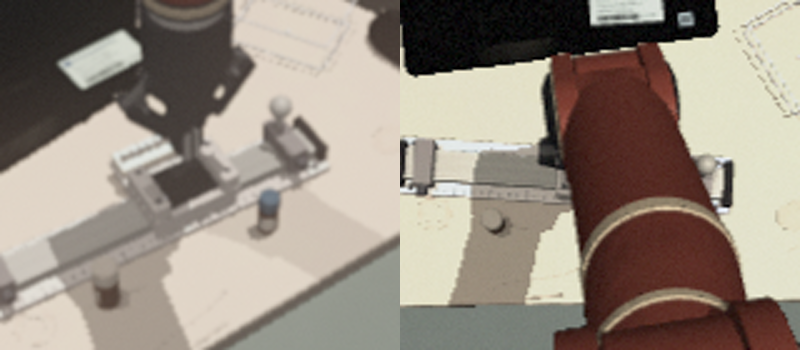

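The scene half of the picture shows the fingertips at crop (185,150), or full-frame (284,190), right over the plate. The knuckles reach out along the rail towards the ball post, so I'll turn 90° to keep them clear of it. Tool +x then points along the push direction.

>>> {"method": "step_arm", "body": {"motion": [[0,[0,0,0],10],[0,[0,0,0],20],[0,[0,0,0],30],[0,[0,0,0],40],[0,[0,0,0],50]]}}

```text
t: 2.7
position: [0.5241, 0.0562, 0.0829]
tcp_rot: [0.887, -0.461, 0.001, -0.001]
contact_force: [-1.1, -1.0, -0.6]
width: 0.002
grasp_force: 0.0
```

>>> {"method": "step_arm", "body": {"motion": [[0,[0,0,0],10],[0,[0,0,0],20],[0,[0,0,0],30],[0,[0,0,0],40],[0,[0,0,0],40]]}}

```text
t: 3.32
position: [0.5238, 0.0566, 0.0823]
tcp_rot: [-0.679, 0.734, -0.001, 0.001]
contact_force: [0.0, -0.8, 0.2]
width: 0.002
grasp_force: 0.0
```

>>> {"method": "step_arm", "body": {"motion": [[0,[0,0,1],0],[0,[0,0,2],0],[0,[0,0,3],0],[0,[0,0,3.5],0],[0,[0,0,3.5],0]]}}

```text
t: 3.95
position: [0.5228, 0.0563, 0.0458]
tcp_rot: [-0.679, 0.735, 0.0, -0.0]
contact_force: [0.1, -0.7, -0.5]
width: -0.001
grasp_force: 0.0
```

>>> {"method": "step_arm", "body": {"motion": [[0,[0,0,0.3],0],[0,[0,0,0.6],0],[0,[0,0,0.8],0],[0,[0,0,0.8],0]]}}

```text
t: 4.45
position: [0.5235, 0.0565, 0.0391]
tcp_rot: [-0.679, 0.734, -0.0, 0.001]
contact_force: [-0.8, -0.2, 6.1]
width: 0.001
grasp_force: 3.3
```

>>> {"method": "step_arm", "body": {"motion": [[0,[0,0,0.2],0],[0,[0,0,0.3],0],[0,[0,0,0.3],0]]}}

```text
t: 4.82
position: [0.5235, 0.0565, 0.0364]
tcp_rot: [-0.679, 0.734, -0.0, 0.001]
contact_force: [-2.3, -0.3, 7.5]
width: -0.002
grasp_force: 4.0
```

>>> {"method": "step_arm", "body": {"motion": [[0,[0,0,0.2],0],[0,[0,0,0.3],0],[0,[0,0,0.3],0]]}}

```text
t: 5.2
position: [0.5236, 0.0565, 0.0358]
tcp_rot: [-0.678, 0.735, 0.0, 0.002]
contact_force: [-6.3, 0.1, 26.1]
width: -0.003
grasp_force: 13.1
```

>>> {"method": "step_arm", "body": {"motion": [[0,[0,0,-0.1],0],[0,[0.5,0,-0.1],0],[0,[1.2,0,-0.1],0],[0,[2,0,-0.1],0],[0,[2.5,0,-0.1],0]]}}

```text
t: 5.82
position: [0.5215, 0.0316, 0.0359]
tcp_rot: [-0.679, 0.735, 0.0, 0.001]
contact_force: [-5.4, 1.8, 19.2]
width: -0.002
grasp_force: 9.9
```

>>> {"method": "step_arm", "body": {"motion": [[0,[0.6,0,0],0],[0,[1.2,0,0],0],[0,[1.8,0,0],0],[0,[2.2,0,0],0],[0,[2.4,0,0],0]]}}

```text
t: 6.45
position: [0.5195, 0.0076, 0.0359]
tcp_rot: [-0.678, 0.735, 0.0, 0.001]
contact_force: [-6.3, 0.8, 20.9]
width: -0.002
grasp_force: 10.1
```

>>> {"method": "step_arm", "body": {"motion": [[0,[0.2,0,0],0],[0,[0.4,0,0],0],[0,[0.6,0,0],0],[0,[0.8,0,0],0],[0,[1.0,0,0],0]]}}

```text
t: 7.08
position: [0.5188, -0.0006, 0.0359]
tcp_rot: [-0.679, 0.734, 0.001, 0.002]
contact_force: [-4.0, 5.3, 20.8]
width: -0.002
grasp_force: 10.4
```

>>> {"method": "step_arm", "body": {"motion": [[0,[0.2,0,0],0],[0,[0.4,0,0],0],[0,[0.4,0,0],0]]}}

```text
t: 7.45
position: [0.5188, -0.0007, 0.0359]
tcp_rot: [-0.68, 0.733, 0.003, 0.004]
contact_force: [-3.0, 9.2, 21.7]
width: 0.001
grasp_force: 10.6
```

The carriage is against the stop: it has stalled at about 57 mm of travel, as expected, and the lateral force is rising. I'll ease the push but keep it towards the stop, then lift straight up.

>>> {"method": "step_arm", "body": {"motion": [[0,[-0.2,0,0],0],[0,[-0.2,0,-0.3],0],[0,[-0.2,0,-0.8],0],[0,[-0.2,0,-1.4],0],[0,[-0.2,0,-2.4],0]]}}

```text
t: 8.07
position: [0.518, -0.0049, 0.0575]
tcp_rot: [-0.678, 0.735, 0.0, -0.001]
contact_force: [0.5, 0.2, -0.3]
width: 0.002
grasp_force: 0.0
```

>>> {"method": "step_arm", "body": {"motion": [[0,[0,0,-4],0],[0,[0,0,-8],0],[0,[-2,4,-12],0],[0,[-7,4,-14],0],[0,[-12,4,-14],0]]}}

```text
t: 8.7
position: [0.4889, 0.119, 0.2]
tcp_rot: [-0.678, 0.735, -0.001, 0.003]
contact_force: [0.9, -0.6, -1.8]
width: 0.003
grasp_force: 0.0
```

Run:
```python
from h import *
o=r.observe();print(o["t"],o["position"],o["contact_force"])
a=cv2.cvtColor(r.read_camera("scene"),cv2.COLOR_RGB2BGR)[130:270,190:350]
b=cv2.cvtColor(r.read_camera("top"),cv2.COLOR_RGB2BGR)[140:280,210:370]
cv2.imwrite("pics/end.png",np.hstack([cv2.resize(q,(400,350),interpolation=cv2.INTER_CUBIC) for q in(a,b)]))
```

```text
8.7 [0.4889424  0.11902319 0.20001576] [ 0.93096964 -0.57574706 -1.77615749]
```

View pics/end.png

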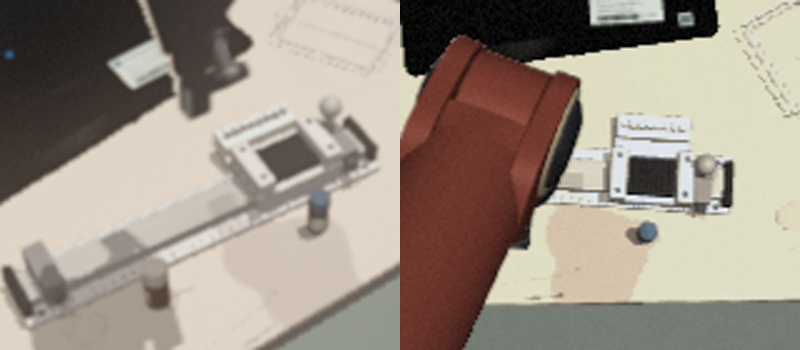

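The top half of the picture shows the carriage's right bar (crop x≈692) meeting the ball stop block (crop ≈703,185). The plate is up, both vials are standing, and the arm is clear.

Run:
```python
from h import *
im=cv2.cvtColor(r.read_camera("top"),cv2.COLOR_RGB2BGR)
for q in plate("top",im,(292,195,325,222),.042):print(q)
print(r.job_done())
```

```text
(np.int32(269), array([301, 203,  20,  16]), array([310.30483271, 210.54275093]), array([5.204e-01, 3.000e-04, 4.200e-02]))
the job is handed in; nothing more can be done
None
```

The carriage was pushed with its brake plate held down until it rested against the ball-post stop, about 57 mm along. The plate was then let up, and I handed the job in at about 9 s with the arm clear and both vials standing; the tip box and mouse weren't in the last picture, but the arm kept well above them.

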